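# Put the sharpening stone away in its case

## Task

Swing the lid of the wooden tool case open until it meets the sprung rubber stop of its brass stay, press it lightly against the stop for a moment without forcing it, and leave it leaning on the stop. Then lay the grey sharpening stone gently and flat in the empty left-hand bay of the case, and leave everything else where it is.

Things in the scene. Friction and masses are not known exactly. Their poses are not given: they have to be found in the camera images.
- case: Open wooden case fixed to the bench, 170 (x) x 260 (y) x 55 mm high, walls and floor 8 mm. Origin: centre of its underside; x points to the hinged side, y left, z up. An 8 mm wall along x at y = 0 parts the left bay (+y, empty) from the right bay (-y, honing guide); each 154 mm (x) by 118 mm (y), 47 mm deep; left bay's floor centred at x 0, y +63, z +8 mm.
- lid (a joint): Lid angle, rad: 0 shut, grows as it opens up and towards the case's +x; starts 0.05 to 0.3. Dark wooden lid, 170 x 260 x 10 mm, 0.28 to 0.46 kg; hinge line along the case's y at x +85, z +55.5 mm in the case's frame (level with the shut lid's underside). Stiff hinge with helper spring: it stays where left; its handle takes about 2 to 4 N to move slowly.
- lid_handle (a point): Middle of the steel bar handle on the lid's outer face: round bar about 10 mm thick, 110 mm long, along the case's y, held 35 mm off the face by legs at its ends, 15 mm from the lid's free edge (155 mm from the hinge line along the lid, 45 mm above the lid's underside). Can be pinched from above, a finger to either side.
- stay: Brass lid-stay bracket on the case's right (-y) side; origin on the hinge line. From it stands a brass arm with a sprung black rubber pad 100 mm from the hinge line, behind the lid: the stop. The arm is clamped by hand: lid meets pad somewhere from 1.48 to 1.88 rad; where is not given, feel or see it. The pad gives way 1 mm per 5 N. Over 40 N on it (about 25 N at the handle) is too much.
- stone_center (a point): Centre (half-way up) of the grey sharpening stone: a block 125 (x) x 45 (y) x 28 mm high, 0.3 to 0.5 kg, lying flat on the bench to the left or right of the case. Its x axis runs along its length.
- plane_center (a point): Small block plane, 150 x 46 x 52 mm, dark steel with a wooden knob, on the other side of the case from the stone; 20 mm above its sole. Not to be disturbed.
- guide_center (a point): Brass honing guide, 60 x 60 x 20 mm, lying in the right bay of the case; its centre. Stays there.
- mallet: Turned wooden mallet standing upright, 68 mm in diameter, 240 mm high; centre of its foot. Not to be disturbed.
- tape: Roll of yellow tape lying flat, 90 mm in diameter, 24 mm high; centre of its underside. Not to be disturbed.
- square: Try square lying flat, wooden stock 140 x 30 x 16 mm along its x, steel blade 180 mm along its y; underside of the stock's middle. Not to be disturbed.
- chisel: Wooden-handled hand tool lying on the bench, about 200 mm long along its x. Not to be disturbed.
- offcut: Reddish offcut of wood, 75 x 45 x 30 mm; centre of its underside. Not to be disturbed.

How it is judged:
By the outcome, as a careful person would: the job done as asked, in the order asked, and still so for the second after the job is handed in, with the robot touching nothing.
It also fails if it takes over 72 s, if anything falls off the work surface, if the arm or the gripper's body presses on something with over 40 N, if the wrist force passes 120 N, or if a joint passes its speed limit or range.

## Robot

A 7-joint arm with a two-finger parallel gripper is mounted at the origin on the work surface. World frame = base frame: x ahead of the robot, y to its left, z up, the work surface at z = 0. Lengths are in m, angles in rad, forces in N, time in s.
With the tool pointing down it reaches from about 0.35 to 0.9 m from the base axis. Payload 19.9 kg.
Tool frame: the origin (TCP) lies at the very end of the fingers, on their centre line; the grasp point (between the pads) lies 19 mm behind it; z points along the fingers, y is the direction in which the jaws open and shut (so a half turn about z gives the same grasp; the last joint's range is limited). The gripper opens to 85 mm and grips with 20 to 120 N. Pads are 22 mm wide; open, the fingers measure 114 mm over their backs; the gripper's body (76 mm by 85 mm) begins 54 mm behind the grasp point. The pads swing forward as they close: fully open they stand 13 mm farther back than shut.
Start: joints at [1.244, 0.417, -0.01, 1.614, 0.005, 1.111, -0.053], TCP at [0.176, -0.6, 0.231] pointing down, gripper open.
Joint ranges: [-2.81, 2.81], [-0.39, 2.02], [-1.27, 1.25], [0.06, 2.57], [-1.19, 4.33], [0.19, 2], [-2.82, 2.82]. Speed limits (rad/s): [1.89, 1.89, 2.39, 2.39, 3.01, 3.01, 3.01].

## Interface

Orientations are given as a rotation vector (axis times angle).
In Python, from plant import get_obs, camera, calibration, r gives the robot as it stands. The module is installed in compiled form; this text tells all that it offers.
- The arm moves only by the tool play_rows, never from a script. Its argument "motion" is text: rows parted by semicolons, each of 7 numbers parted by spaces: the shift along the tool's x, y, z in mm, then the turn, a rotation vector about the tool's x, y, z in degrees, then the opening, from 0 (shut) to 1 (fully open). A call has 1 to 5 rows; each row is the pose to reach, as a shift and turn from the pose commanded when the call began, along the tool's axes at that moment; what a row does not reach only later rows make up. A row lasts 1/8 s, in which the tool goes at most 62.5 mm and 10.7 degrees, less where a joint would pass 70% of its speed; a pose out of reach is approached as far as the arm can. A call with a gripper value outside its range is refused whole. The fingers move at their own pace and stop on an object; "squeeze" is the grip in N (left out, the last holds). Time passes only in rows, so rows that repeat a pose let the fingers close. It gives the time, the measured TCP pose, the force and the opening at its end, in the units of the state.
- get_obs(): the state, without advancing time (a new reading comes with each control period).
- camera(name): name is "scene" or "top" or "wrist"; returns the picture (384x512x3 uint8, blue, green, red); there is no depth.
- calibration(name): a dict with "camera_matrix" (3x3 intrinsics, pixels), "k1" (the pictures are not rectified: a ray, as slopes to the right and down, at radius r is drawn at 1 + k1 r^2 times it, then the intrinsics apply), "eye" and "rotation" of the camera in the world. Camera axes: x right, y down, z forward; pixel columns grow to the right and rows downward; lengths in m; the calibration is good to about 2 mm. A picture is of the moment at which its call begins: read the wrist's pose just before it. calibration takes no time and is no camera call; for the wrist camera it gives the pose at the moment of the call.
- r.sign_off(): hands the job in, once; it reports no verdict.
The state is a dict: "time_s": time; "joints": joint angles; "joint_velocities": joint speeds; "effort": joint torques, N m; "position": TCP position; "ee_rot": TCP orientation; "ft_force": force on the tool from outside, world axes, zero at the start; "ft_torque": the same for the moment, N m; "gripper_width": finger opening in m.
Only numpy, scipy, OpenCV 4.12 (cv2) and the standard library are available. Lean on these libraries where they do the work, as an engineer would, in place of code of your own. Each camera call takes 0.05 s, during which the arm holds its last target.

## Working session

There is one attempt and no reset: what is moved stays moved. The work goes in short steps, Python scripts to look and compute and a tool call to move; the robot and the scene stay as the last step left them, time stands still between calls to the robot, and variables do not carry over. Pictures are saved under pics/ and viewed, and the job is handed in when it is done.

Besides the shell and the picture viewer there is one more tool, called after "Emit:" as name(argument=value, ...) on one line, values as JSON. play_rows: Moves the arm, as the interface text tells. Its arguments: {"type":"object","properties":{"motion":{"type":"string"},"squeeze":{"type":"number"}},"required":["motion"]}

```bash
ls; mkdir -p pics; python3 - <<'E'
from plant import *
import cv2
for n in ("scene","top","wrist"):
    c=calibration(n); print(n,c)
    cv2.imwrite(f"pics/{n}0.png",camera(n))
print(get_obs())
E
```

```text
pics
scene {'camera_matrix': array([[356.81426997,   0.        , 262.18741481],
       [  0.        , 356.81426997, 190.99981957],
       [  0.        ,   0.        ,   1.        ]]), 'k1': -0.09281639375086442, 'eye': array([1.038193  , 0.80220425, 0.71254119]), 'rotation': array([-0.69831245, -2.4565323 ,  1.28833631])}
top {'camera_matrix': array([[478.08281362,   0.        , 258.46747284],
       [  0.        , 478.08281362, 193.86583709],
       [  0.        ,   0.        ,   1.        ]]), 'k1': -0.013861224068679907, 'eye': array([0.26175368, 0.0059997 , 1.39228733]), 'rotation': array([-2.11776823,  2.1139405 , -0.21483958])}
wrist {'camera_matrix': array([[288.87257388,   0.        , 256.47906625],
       [  0.        , 288.87257388, 196.34893313],
       [  0.        ,   0.        ,   1.        ]]), 'k1': -0.018682839125575338, 'eye': array([ 0.25692213, -0.57609006,  0.37458435]), 'rotation': array([ 2.29091937, -1.71598531, -0.2887194 ])}
{'time_s': 0.15, 'joints': array([ 1.24449449,  0.41782637, -0.0103284 ,  1.6140213 ,  0.00473741,
        1.11067081, -0.05301735]), 'joint_velocities': array([-0.0012894 , -0.00202292, -0.00108472, -0.00124395, -0.00021995,
        0.00131983,  0.00144278]), 'effort': array([ 1.72217551e-03, -8.64739895e+01,  6.79564252e-01, -4.35054839e+01,
        1.91483076e-02,  5.71627505e-03,  5.71841360e-05]), 'position': array([ 0.17553242, -0.59958189,  0.23081655]), 'ee_rot': array([-3.10892148e+00, -4.45777935e-01,  3.54856711e-04]), 'ft_force': array([ 0.42864962, -0.11833275,  0.26307791]), 'ft_torque': array([-0.01417047,  0.05493591,  0.04337079]), 'gripper_width': 0.08507047877744411}
```

View pics/scene0.png

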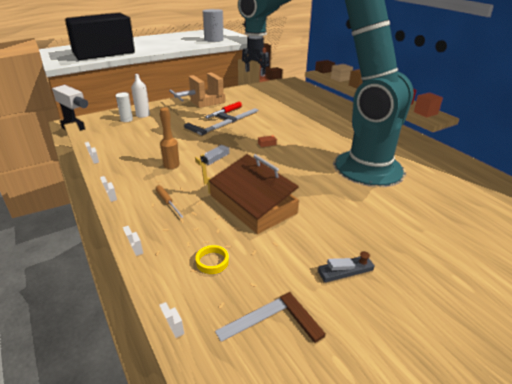

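View pics/top0.png

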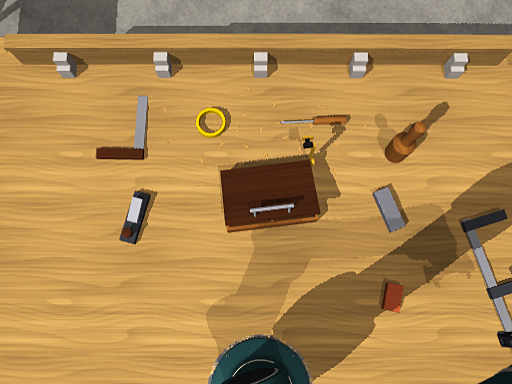

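View pics/wrist0.png

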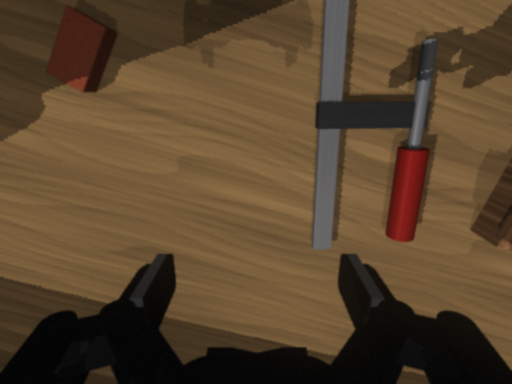

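The top view shows the case at about (270,195), its handle from (250,210) to (294,206), the stone at (389,208), the stay at (308,148) and the mallet at (405,145). I'll enlarge these.

```bash
cat > h.py <<'E'
import numpy as np, cv2
from plant import get_obs, camera, calibration
from scipy.spatial.transform import Rotation as R
def ray(c,p):
    u=(np.array(p,float)-c["camera_matrix"][:2,2])/c["camera_matrix"][0,0]
    s=u.copy()
    for _ in range(20): s=u/(1+c["k1"]*(s@s))
    d=R.from_rotvec(c["rotation"]).as_matrix()@np.array([s[0],s[1],1.])
    return c["eye"],d
def atz(c,p,z):
    e,d=ray(c,p); return e+d*(z-e[2])/d[2]
def proj(c,X):
    q=(np.atleast_2d(X)-c["eye"])@R.from_rotvec(c["rotation"]).as_matrix()
    s=q[:,:2]/q[:,2:]; r2=(s**2).sum(1,keepdims=True)
    return s*(1+c["k1"]*r2)*c["camera_matrix"][0,0]+c["camera_matrix"][:2,2]
def crop(im,x0,y0,w,h,k,name):
    cv2.imwrite("pics/"+name,cv2.resize(im[y0:y0+h,x0:x0+w],None,fx=k,fy=k,interpolation=cv2.INTER_CUBIC))
E
python3 - <<'E'
from h import *
im=cv2.imread("pics/top0.png")
crop(im,210,135,120,105,6,"t_case.png")
crop(im,365,170,60,75,8,"t_stone.png")
im=cv2.imread("pics/scene0.png")
crop(im,185,130,130,110,6,"s_case.png")
E
```

```text
(no output)
```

View pics/t_case.png

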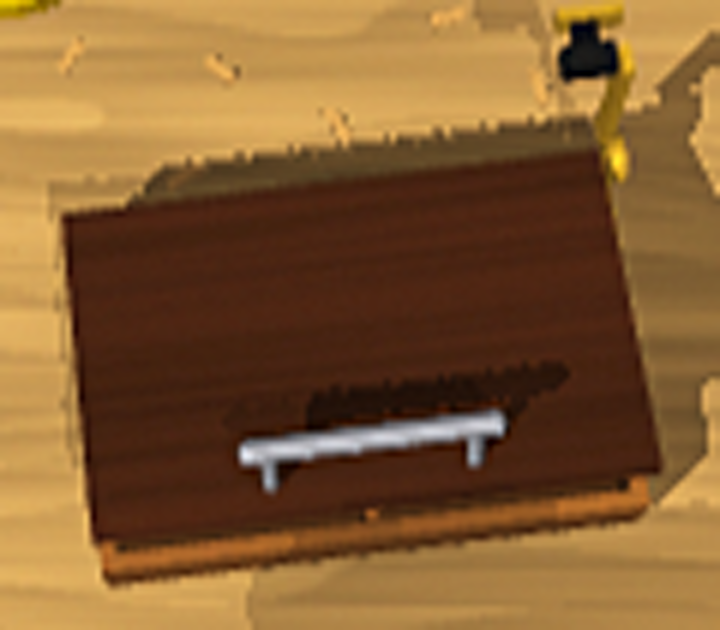

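View pics/t_stone.png

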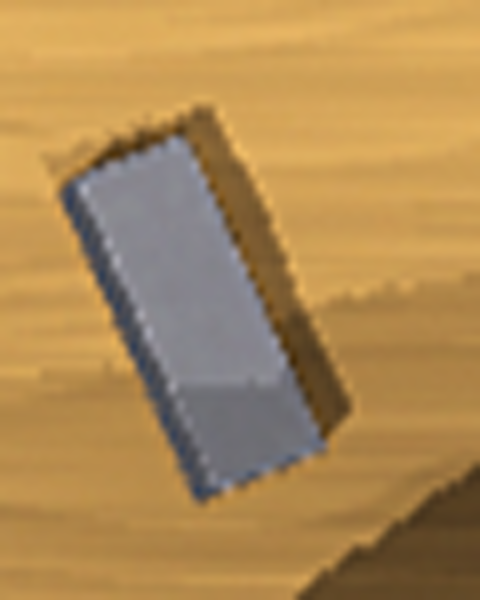

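View pics/s_case.png

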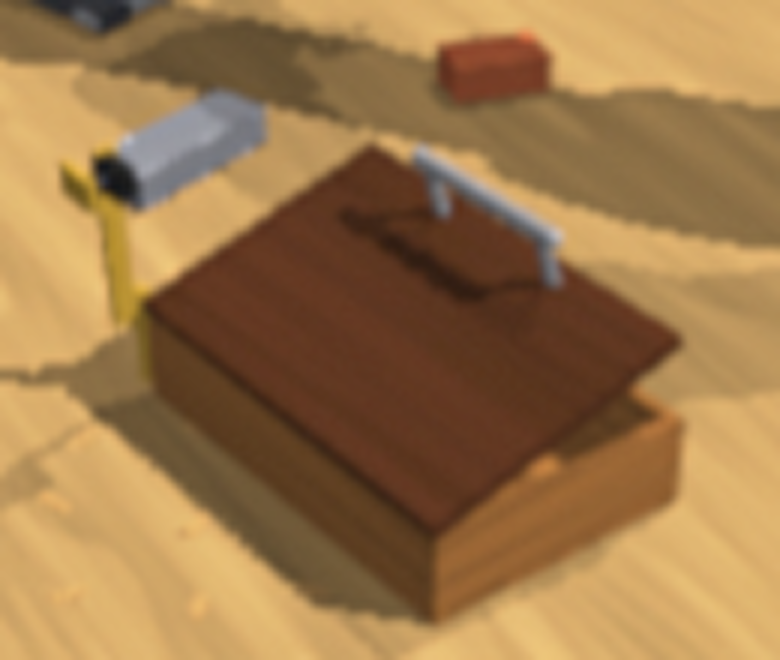

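```bash
cat > fit.py <<'E'
from h import *
from scipy.optimize import least_squares
ct,cs=calibration("top"),calibration("scene")
T=lambda x,y:((x+.5)/6-.5+210,(y+.5)/6-.5+135)
S=lambda x,y:((x+.5)/6-.5+185,(y+.5)/6-.5+130)
def lid(a,h,y,th): return np.array([.085-a*np.cos(th)+h*np.sin(th),y,.0555+a*np.sin(th)+h*np.cos(th)])
L=lambda a,h,y:(lambda th:lid(a/1e3,h/1e3,y/1e3,th)); B=lambda x,y,z:(lambda th:np.array([x,y,z])/1e3)
obs=[(ct,T(65,215),L(0,10,130)),(ct,T(605,150),L(0,10,-130)),(ct,T(660,472),L(170,0,-130)),(ct,T(95,537),L(170,0,130)),
(ct,T(108,585),B(-85,130,0)),(ct,T(645,515),B(-85,-130,0)),(ct,T(240,453),L(155,45,55)),(ct,T(505,422),L(155,45,-55)),
(cs,S(435,530),L(0,10,130)),(cs,S(148,305),L(0,10,-130)),(cs,S(375,145),L(170,10,-130)),(cs,S(683,340),L(170,10,130)),
(cs,S(435,622),B(85,130,0)),(cs,S(683,497),B(-85,130,0)),(cs,S(420,153),L(155,45,-55)),(cs,S(558,240),L(155,45,55)),(cs,S(683,425),B(-85,130,55))]
def world(p,X):
    c,s=np.cos(p[2]),np.sin(p[2]); return np.array([p[0]+c*X[0]-s*X[1],p[1]+s*X[0]+c*X[1],X[2]])
def res(p): return np.concatenate([proj(c,world(p,f(p[3])))[0]-q for c,q,f in obs])
r=least_squares(res,[.4,0,0.1,.15],loss="soft_l1")
if __name__=="__main__":
    print("case",r.x); print(np.round(res(r.x).reshape(-1,2),1).tolist())
    print("handle",world(r.x,lid(.155,.045,0,r.x[3])))
    Q=lambda x,y:((x+.5)/8-.5+365,(y+.5)/8-.5+170)
    so=[((82,185),(1,1,1)),((185,135),(1,-1,1)),((325,450),(-1,-1,1)),((218,488),(-1,1,1)),((62,190),(1,1,-1)),((200,502),(-1,1,-1))]
    def rs(p): return np.concatenate([proj(ct,world(p,np.array([.0625*a,.0225*b,.014+.014*c])))[0]-Q(*q) for q,(a,b,c) in so])
    q=least_squares(rs,[.35,-.3,.3],loss="soft_l1"); print("stone",q.x,np.round(q.fun.reshape(-1,2),1).tolist())
    print([np.round(atz(ct,Q(*q_),.014+.014*s[2]),3).tolist() for q_,s in so])
E
python3 fit.py
```

```text
case [ 0.53217482 -0.02442511  0.12374109  0.27437512]
[[-0.5, -0.7], [-0.6, -0.5], [0.4, 0.5], [-0.1, 1.1], [0.3, 0.0], [-1.2, 1.0], [1.8, -0.2], [-1.3, 0.0], [-0.3, -0.4], [-0.8, -1.0], [-0.1, -0.4], [-0.0, -0.9], [0.1, 0.8], [-0.8, 0.4], [0.4, 1.0], [-0.7, -0.0], [0.6, -1.2]]
handle [ 0.48056286 -0.03084443  0.14081331]
stone [ 0.49762888 -0.37647284  0.37099132] [[-0.6, -1.1], [0.6, -0.3], [0.9, -0.1], [0.0, 0.8], [-0.4, 0.2], [-0.3, 0.2]]
[[0.544, -0.334, 0.028], [0.563, -0.373, 0.028], [0.447, -0.418, 0.028], [0.434, -0.378, 0.028], [0.548, -0.334, 0.0], [0.432, -0.379, 0.0]]
```

```bash
cat > st.py <<'E'
from h import *
o=get_obs(); M=R.from_rotvec(o["ee_rot"]).as_matrix()
if __name__=="__main__":
    np.set_printoptions(precision=4,suppress=True)
    print(o["time_s"],"pos",o["position"],"F",o["ft_force"],"T",o["ft_torque"],"w",o["gripper_width"]); print(M); print("q",o["joints"])
E
python3 st.py; python3 - <<'E'
from st import *
import fit
c=calibration("wrist"); print("cam in tool",M.T@(c["eye"]-o["position"]))
# pad triangulation
def tri(cs,ps):
    A=np.zeros((3,3));b=np.zeros(3)
    for c,p in zip(cs,ps):
        e,d=ray(c,p);d/=np.linalg.norm(d);P=np.eye(3)-np.outer(d,d);A+=P;b+=P@e
    return np.linalg.solve(A,b)
p=fit.r.x
X=tri([fit.ct,fit.cs],[fit.T(588,52),fit.S(115,178)])
c,s=np.cos(p[2]),np.sin(p[2]);d=X-[p[0],p[1],0];Y=np.array([c*d[0]+s*d[1],-s*d[0]+c*d[1],d[2]])
print("pad",X,"case",Y, "r",np.hypot(Y[0]-.085,Y[2]-.0555),"ang",np.arctan2(Y[2]-.0555,-(Y[0]-.085)))
E
```

```text
0.15 pos [ 0.1755 -0.5996  0.2308] F [ 0.4286 -0.1183  0.2631] T [-0.0142  0.0549  0.0434] w 0.08507047877744411
[[ 0.9597  0.281  -0.0003]
 [ 0.281  -0.9597  0.0008]
 [-0.0001 -0.0009 -1.    ]]
q [ 1.2445  0.4178 -0.0103  1.614   0.0047  1.1107 -0.053 ]
cam in tool [ 0.08469757  0.00022227 -0.14386076]
pad [ 0.65351126 -0.12705523  0.15564626] case [ 0.10774151 -0.11682141  0.15564626] r 0.10269591222361228 ang 1.7940924803551743
```

```bash
cat > go.py <<'E'
import sys
from st import *
# usage: go.py x y z yaw_of_tool_x [tilt about tool x]
def target(x,y,z,yaw,tilt=0):
    a=np.array([np.cos(yaw),np.sin(yaw),0]); zz=np.array([0,0,-1.])
    Rt=R.from_matrix(np.column_stack([a,np.cross(zz,a),zz]))*R.from_rotvec([tilt,0,0])
    return np.array([x,y,z]),Rt
def show(x,y,z,yaw,tilt=0):
    P,Rt=target(x,y,z,yaw,tilt)
    d=M.T@(P-o["position"])*1e3; w=(R.from_matrix(M).inv()*Rt).as_rotvec(degrees=True)
    print("shift",np.round(d,1),"turn",np.round(w,1),"rows",max(np.linalg.norm(d)/62.5,np.linalg.norm(w)/10.7))
if __name__=="__main__": 
    np.set_printoptions(precision=4,suppress=True); print("t",o["time_s"],"pos",o["position"],"F",o["ft_force"])
    show(*map(float,sys.argv[1:]))
E
python3 go.py .4806 -.0308 .21 1.695
```

```text
t 0.15 pos [ 0.1755 -0.5996  0.2308] F [ 0.4286 -0.1183  0.2631]
shift [ 452.6 -460.1   21.2] turn [ -0.   -0.  -80.8] rows 10.332239510381383
```

Emit:
play_rows(motion="44 -44 2 0 0 -8 0.5; 88 -90 4 0 0 -16 0.5; 132 -134 6 0 0 -24 0.5; 176 -178 8 0 0 -32 0.5; 220 -222 10 0 0 -40 0.5", squeeze=40)

```text
time_s: 0.78
position: [0.3247, -0.3234, 0.2213]
ee_rot: [2.766, 1.489, -0.0]
ft_force: [1.6, -0.2, 0.0]
gripper_width: 0.0425
```

```bash
python3 go.py .4806 -.0308 .21 1.695
```

```text
t 0.775 pos [ 0.3247 -0.3234  0.2213] F [ 1.5552 -0.2293  0.0018]
shift [330.1 -31.1  11.2] turn [  0.    0.  -40.5] rows 5.3076556805480495
```

Emit:
play_rows(motion="62 -6 2 0 0 -8 0.5; 124 -12 4 0 0 -16 0.5; 186 -18 6 0 0 -24 0.5; 248 -24 8 0 0 -32 0.5; 310 -30 10 0 0 -40.5 0.5")

```text
time_s: 1.4
position: [0.4717, -0.049, 0.2114]
ee_rot: [2.08, 2.354, 0.0]
ft_force: [-0.0, -0.3, 0.5]
gripper_width: 0.0424
```

```bash
python3 - <<'E'
from h import *
cv2.imwrite("pics/w1.png",camera("wrist"))
E
python3 go.py .4806 -.0308 .127 1.695
```

```text
t 1.45 pos [ 0.4744 -0.0416  0.2117] F [-1.8535  9.8202 -0.8806]
shift [ 9.7  7.4 84.7] turn [ 0.2 -0.1  0.8] rows 1.369179028570123
```

View pics/w1.png

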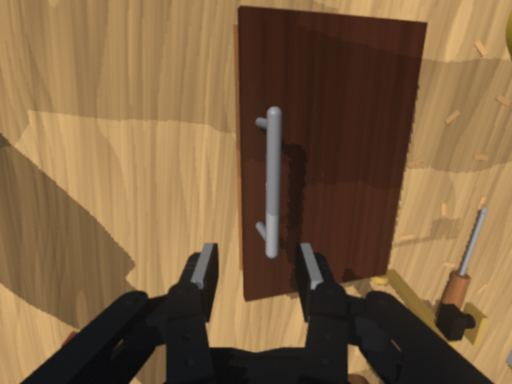

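```bash
python3 - <<'E'
from h import *
c=calibration("wrist"); print(get_obs()["time_s"],get_obs()["position"])
im=camera("wrist"); cv2.imwrite("pics/w2.png",im); crop(im,220,90,100,180,4,"w2c.png")
import fit; p=fit.r.x
for y in(.055,-.055): X=fit.world(p,fit.lid(.155,.045,y,p[3])); print(X,proj(c,X))
E
python3 go.py .4806 -.0308 .127 1.695
```

```text
1.45 [ 0.47435794 -0.04162479  0.21165646]
[0.47377445 0.02373503 0.14081331] [[267.03777309 125.01690114]]
[ 0.48735127 -0.08542389  0.14081331] [[263.58568213 257.87781584]]
t 1.5 pos [ 0.4729 -0.0449  0.2114] F [-1.4014 -0.5472  0.003 ]
shift [12.8  9.3 84.4] turn [ 0.1 -0.1  0.4] rows 1.3745798089200136
```

View pics/w2c.png

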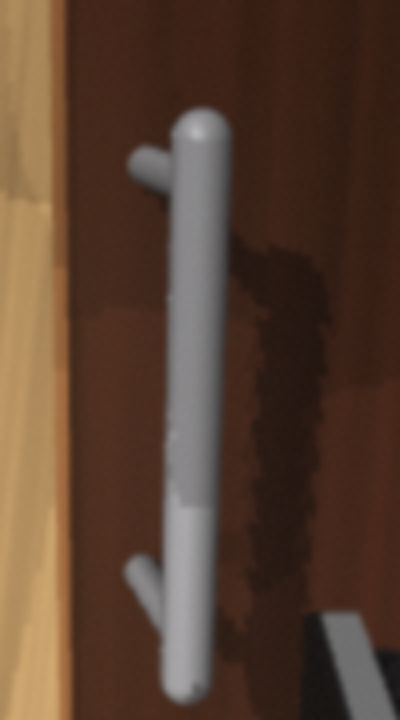

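Emit:
play_rows(motion="10 11 25 0 0 0.4 0.5; 12 11 60 0 0 0.4 0.5; 12 11 83 0 0 0.4 0.5; 12 11 84 0 0 0.4 0.5")

```text
time_s: 2.0
position: [0.4797, -0.0374, 0.1262]
ee_rot: [-2.092, -2.34, 0.002]
ft_force: [-0.4, -0.2, 0.4]
gripper_width: 0.0426
```

```bash
python3 go.py .482 -.0308 .127 1.695;python3 - <<'E'
from h import *
cv2.imwrite("pics/w3.png",camera("wrist"))
E
```

```text
t 2.0 pos [ 0.4797 -0.0374  0.1262] F [-0.3757 -0.205   0.3555]
shift [ 6.3  3.  -0.8] turn [-0.2 -0.1 -0.7] rows 0.11237252167981292
```

View pics/w3.png

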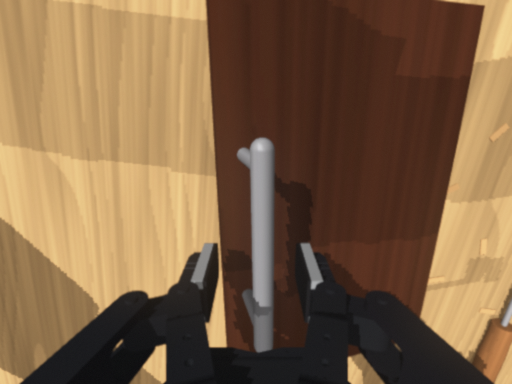

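Emit:
play_rows(motion="4 3 0 0 0 0 0.2; 4 3 0 0 0 0 0; 4 3 0 0 0 0 0; 4 3 0 0 0 0 0", squeeze=40)

```text
time_s: 2.55
position: [0.4821, -0.033, 0.1278]
ee_rot: [-2.092, -2.342, 0.002]
ft_force: [-10.7, 1.8, 8.5]
gripper_width: 0.0095
```

```bash
python3 st.py
```

```text
2.55 pos [ 0.4821 -0.033   0.1278] F [-10.7203   1.7559   8.4935] T [0.4487 2.3563 0.1368] w 0.009491933896596057
[[-0.1122  0.9937 -0.0019]
 [ 0.9937  0.1122 -0.0004]
 [-0.0002 -0.0019 -1.    ]]
q [ 0.4971  0.358  -0.5779  2.0354  0.2648  0.8222 -0.1217]
```

```bash
cat > arc.py <<'E'
import sys
from go import *
import fit
p=fit.r.x
bar=lambda th: fit.world(p,fit.lid(.155,.045,0,th))
yaw0=1.695
D=np.array([0.,0.,.0145])   # bar -> TCP in tool frame
def tilt(th): return .4*np.clip((th-.274)/1.3,0,1.2)
def thnow():  # lid angle implied by the measured TCP
    b=o["position"]-M@D
    d=b-np.array([p[0],p[1],0]);c,s=np.cos(p[2]),np.sin(p[2]);x=c*d[0]+s*d[1]
    return np.arctan2(b[2]-.0555,.085-x)-np.arctan2(.045,.155), np.hypot(b[2]-.0555,.085-x), -s*d[0]+c*d[1]
if __name__=="__main__":
    np.set_printoptions(precision=4,suppress=True)
    t,rr,yy=thnow(); 
    F=o["ft_force"]; ex=np.array([np.cos(p[2]),np.sin(p[2]),0]); ph=t+np.arctan2(.045,.155)
    tang=np.array([*(np.sin(ph)*ex[:2]),np.cos(ph)]); rad=np.array([*(-np.cos(ph)*ex[:2]),np.sin(ph)])
    print("t",o["time_s"],"theta",t,"r",rr,"y",yy,"F",F,"Ftan(resist)",-F@tang,"Frad",F@rad,"w",o["gripper_width"])
    yl=np.array([-np.sin(p[2]),np.cos(p[2]),0])
    for th in map(float,sys.argv[1:]):
        Rt=target(0,0,0,yaw0,tilt(th))[1]; P=bar(th)+yl*yy+Rt.apply(D)
        d=M.T@(P-o["position"])*1e3; w=(R.from_matrix(M).inv()*Rt).as_rotvec(degrees=True)
        print(th,np.round(d,1),np.round(w,1))
E
python3 arc.py .3 .36 .42 .48 .54
```

```text
t 2.55 theta 0.28644242158022554 r 0.16104916364181257 y -0.0022917981596202886 F [-10.7203   1.7559   8.4935] Ftan(resist) -1.540200827993309 Frad 13.355793360744922 w 0.009491933896596057
0.3 [ 0.   0.8 -2. ] [ 0.3  0.  -0.7]
0.36 [  0.1   6.1 -10. ] [ 1.4  0.  -0.7]
0.42 [  0.1  11.8 -17.6] [ 2.5 -0.  -0.7]
0.48 [  0.2  18.  -24.8] [ 3.5 -0.  -0.7]
0.54 [  0.3  24.6 -31.6] [ 4.6 -0.  -0.7]
```

Emit:
play_rows(motion="0 0 -2 0.3 0 -0.3 0; 0 5 -10 1.4 0 -0.7 0; 0 10.8 -17.6 2.5 0 -0.7 0; 0 17 -24.8 3.5 0 -0.7 0; 0.2 23.6 -31.6 4.6 0 -0.7 0")

```text
time_s: 3.18
position: [0.506, -0.0299, 0.1594]
ee_rot: [-2.041, -2.313, 0.094]
ft_force: [-8.3, 3.2, 3.4]
gripper_width: 0.0095
```

```bash
python3 arc.py .6 .67 .74 .81 .88
```

```text
t 3.175 theta 0.5374084620513944 r 0.1618988634485119 y -0.0022201876648064974 F [-8.2729  3.168   3.3722] Ftan(resist) 3.4156809440037796 Frad 7.799691541620435 w 0.009546804820351997
0.6 [-0.   7.1 -6.9] [ 1.  -0.1  0. ]
0.67 [ -0.   15.2 -14.5] [ 2.3 -0.1  0. ]
0.74 [ -0.   23.8 -21.5] [ 3.5 -0.1  0. ]
0.81 [ -0.   32.8 -27.9] [ 4.7 -0.1  0. ]
0.88 [ -0.   42.3 -33.6] [ 6.  -0.1  0. ]
```

Emit:
play_rows(motion="0 6.5 -7 1 0 0 0; 0 14.5 -15 2.3 0 0 0; 0 23 -22 3.5 0 0 0; 0 32 -28.3 4.7 0 0 0; 0 41.5 -34 6 0 0 0")

```text
time_s: 3.8
position: [0.5497, -0.0244, 0.191]
ee_rot: [-1.991, -2.257, 0.212]
ft_force: [-12.9, 2.9, 18.0]
gripper_width: 0.0093
```

```bash
python3 arc.py .95 1.02 1.09 1.16 1.23
```

```text
t 3.8 theta 0.8794716272671093 r 0.1631942228104933 y -0.0021705176836354753 F [-12.8655   2.869   18.0097] Ftan(resist) 4.231750175279904 Frad 21.459854685155335 w 0.009317132823725913
0.95 [-0.  10.3 -4.6] [ 1.2 -0.   0. ]
1.02 [-0.  20.  -9.9] [ 2.4 -0.   0. ]
1.09 [ -0.   30.  -14.5] [ 3.6 -0.   0. ]
1.16 [ -0.   40.3 -18.4] [ 4.9 -0.   0. ]
1.23 [ -0.   50.8 -21.6] [ 6.1 -0.   0. ]
```

Emit:
play_rows(motion="0 9.3 -7.5 1.2 0 0 0; 0 19 -13.2 2.4 0 0 0; 0 29.2 -18 3.6 0 0 0; 0 39.8 -22 4.9 0 0 0; 0 50.5 -25.3 6.1 0 0 0")

```text
time_s: 4.42
position: [0.6045, -0.0175, 0.2065]
ee_rot: [-1.939, -2.197, 0.322]
ft_force: [-4.8, 3.4, 16.4]
gripper_width: 0.0089
```

```bash
python3 arc.py 1.29 1.35 1.41 1.44 1.47
```

```text
t 4.425 theta 1.2385095080650415 r 0.1651152142762641 y -0.0021006548315747765 F [-4.7825  3.4363 16.385 ] Ftan(resist) 3.501943084744958 Frad 16.579623866792566 w 0.008877859420094334
1.29 [-0.   8.8  0.9] [ 1.2 -0.1  0. ]
1.35 [-0.  17.9 -1.6] [ 2.2 -0.1  0. ]
1.41 [-0.  27.2 -3.5] [ 3.3 -0.1  0. ]
1.44 [-0.  31.8 -4.3] [ 3.8 -0.1  0. ]
1.47 [-0.1 36.5 -4.9] [ 4.4 -0.1  0. ]
```

Emit:
play_rows(motion="0 8 -5 1.2 0 0 0; 0 16.5 -7.2 2.2 0 0 0; 0 25 -9.3 3.3 0 0 0; 0 30 -10.2 3.8 0 0 0; 0 34 -10.8 4.4 0 0 0")

```text
time_s: 5.05
position: [0.6396, -0.0131, 0.2061]
ee_rot: [-1.899, -2.152, 0.4]
ft_force: [-3.8, 4.6, -0.7]
gripper_width: 0.0096
```

```bash
python3 arc.py 1.5 1.52 1.54 1.56 1.58; python3 - <<'E'
from h import *
im=camera("scene");crop(im,170,60,170,190,4,"s1.png")
E
```

```text
t 5.05 theta 1.4587521456115073 r 0.16651744535117965 y -0.0020764094493721102 F [-3.7961  4.5525 -0.7435] Ftan(resist) 3.032502798975966 Frad -1.2765572444334499 w 0.009649910071217696
1.5 [-0.   7.4  3.8] [ 0.5 -0.1  0.1]
1.52 [-0.  10.5  3.4] [ 0.9 -0.1  0.1]
1.54 [-0.  13.6  3. ] [ 1.2 -0.1  0.1]
1.56 [-0.  16.8  2.6] [ 1.6 -0.1  0.1]
1.58 [-0.  19.9  2.3] [ 1.9 -0.1  0.1]
```

View pics/s1.png

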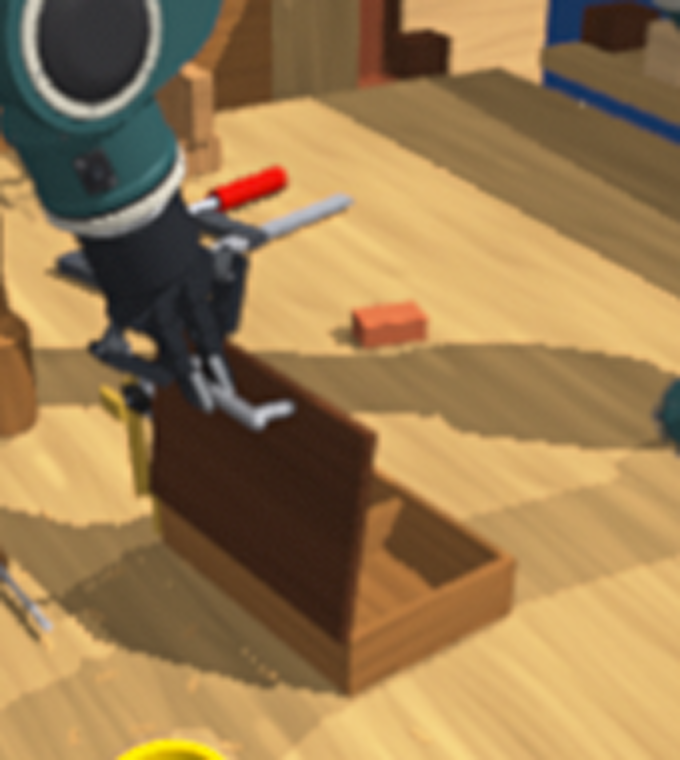

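Emit:
play_rows(motion="0 3 -0.6 0.3 0 0 0; 0 6 -1 0.6 0 0 0; 0 9 -1.4 0.9 0 0 0; 0 11 -1.6 1.1 0 0 0; 0 11 -1.6 1.1 0 0 0")

```text
time_s: 5.72
position: [0.6507, -0.0118, 0.2041]
ee_rot: [-1.889, -2.141, 0.417]
ft_force: [0.3, 6.4, 5.4]
gripper_width: 0.009
```

```bash
python3 arc.py 1.54 1.58
```

```text
t 5.725 theta 1.528001140338086 r 0.16679659712245637 y -0.0020650992861571335 F [0.2656 6.4378 5.3589] Ftan(resist) 0.24470641671562202 Frad 5.45686826379004 w 0.008984575346681825
1.54 [-0.   2.6  5.1] [ 0.2 -0.1  0.1]
1.58 [-0.   8.9  4.3] [ 0.9 -0.1  0.1]
```

Emit:
play_rows(motion="0 2.5 -0.7 0.3 0 0 0; 0 5 -1.2 0.6 0 0 0; 0 7.5 -1.4 0.9 0 0 0; 0 10 -1.6 1.2 0 0 0")

```text
time_s: 6.22
position: [0.6601, -0.0106, 0.2017]
ee_rot: [-1.878, -2.128, 0.439]
ft_force: [-2.4, 5.5, 4.8]
gripper_width: 0.0092
```

```bash
python3 arc.py 1.6 1.64
```

```text
t 6.225 theta 1.5885896672430557 r 0.16694248762656613 y -0.0020809203500196174 F [-2.4015  5.5118  4.8359] Ftan(resist) 3.0573504821348068 Frad 4.115619206047124 w 0.00919519645710368
1.6 [-0.   2.4  5.3] [ 0.  -0.1  0.1]
1.64 [-0.   8.7  4.8] [ 0.7 -0.1  0.1]
```

Emit:
play_rows(motion="0 2.5 -0.5 0.2 0 0 0; 0 5 -0.8 0.5 0 0 0; 0 7.5 -0.9 0.7 0 0 0")

```text
time_s: 6.6
position: [0.6672, -0.0098, 0.1995]
ee_rot: [-1.871, -2.12, 0.451]
ft_force: [-5.2, 5.6, 6.6]
gripper_width: 0.0091
```

```bash
python3 arc.py 1.64 1.68;python3 - <<'E'
from h import *
im=camera("scene");crop(im,170,120,110,110,6,"s2.png")
E
```

```text
t 6.6 theta 1.6343627795030216 r 0.16719342469317863 y -0.0021182320370901515 F [-5.2473  5.591   6.5595] Ftan(resist) 6.474548049461926 Frad 4.638085587495382 w 0.00911231239168442
1.64 [-0.   1.3  5.7] [-0.  -0.1  0.1]
1.68 [-0.   7.6  5.4] [ 0.7 -0.1  0.1]
```

View pics/s2.png

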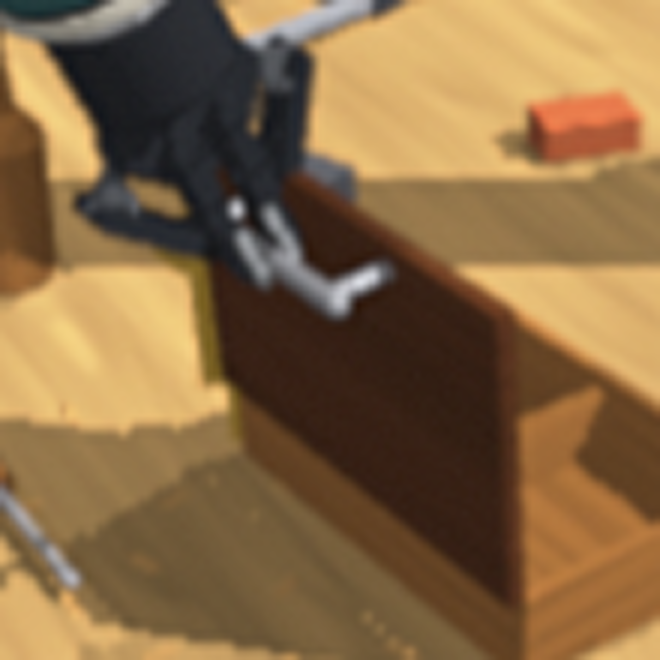

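Emit:
play_rows(motion="0 1.5 -0.3 0.1 0 0 0; 0 3 -0.4 0.2 0 0 0; 0 3 -0.4 0.2 0 0 0")

```text
time_s: 7.02
position: [0.6698, -0.0094, 0.1988]
ee_rot: [-1.869, -2.118, 0.455]
ft_force: [-7.9, 3.5, 7.4]
gripper_width: 0.0093
```

```bash
python3 arc.py 1.68;python3 - <<'E'
from h import *
im=camera("top");crop(im,220,110,110,100,6,"t2.png")
E
```

```text
t 7.025 theta 1.650835840630201 r 0.16742699143113093 y -0.002091115611845964 F [-7.9029  3.4804  7.4255] Ftan(resist) 9.56469603388064 Frad 4.313303533733538 w 0.00931390716553925
1.68 [-0.   5.   5.8] [ 0.5 -0.1  0.1]
```

View pics/t2.png

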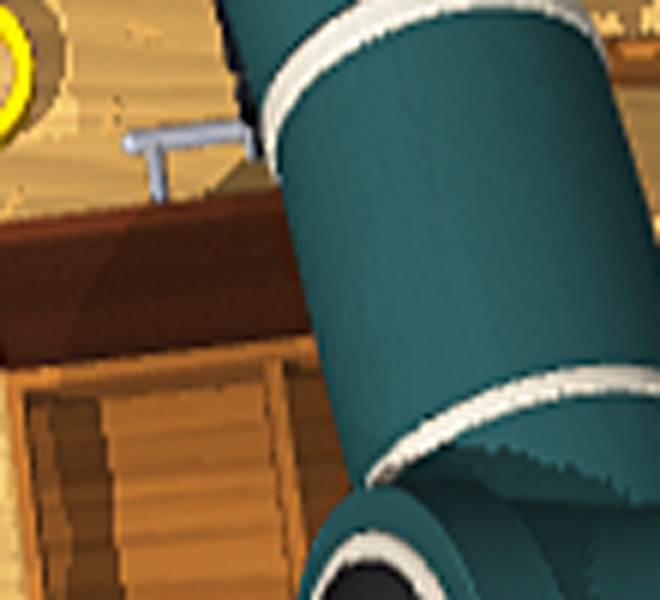

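Emit:
play_rows(motion="0 1 -0.2 0 0 0 0; 0 1 -0.2 0 0 0 0; 0 1 -0.2 0 0 0 0; 0 1 -0.2 0 0 0 0")

```text
time_s: 7.58
position: [0.6705, -0.0093, 0.1986]
ee_rot: [-1.868, -2.118, 0.456]
ft_force: [-10.7, 4.3, 7.4]
gripper_width: 0.0091
```

```bash
python3 arc.py 1.68; python3 st.py
```

```text
t 7.575 theta 1.6553225219192476 r 0.16743294763288452 y -0.002065111773332868 F [-10.7065   4.2998   7.383 ] Ftan(resist) 12.071194641305741 Frad 3.2684386915422152 w 0.00912903816717589
1.68 [-0.   4.2  5.8] [ 0.4 -0.1  0.1]
7.575 pos [ 0.6705 -0.0093  0.1986] F [-10.7065   4.2998   7.383 ] T [ 0.8179  2.2804 -0.4714] w 0.00912903816717589
[[-0.1245  0.9039 -0.4093]
 [ 0.9922  0.114  -0.05  ]
 [ 0.0014 -0.4124 -0.911 ]]
q [ 0.2111  0.8355 -0.4956  1.126   0.3232  1.6873 -0.1253]
```

Emit:
play_rows(motion="0 -0.8 0 0 0 0 0; 0 -0.8 0 0 0 0 0.1; 0 -0.8 0 0 0 0 0.22; 0 -0.8 0 0 0 0 0.28; 0 -0.8 0 0 0 0 0.28")

```text
time_s: 8.2
position: [0.6706, -0.0102, 0.198]
ee_rot: [-1.871, -2.118, 0.455]
ft_force: [0.9, -0.0, 0.1]
gripper_width: 0.024
```

```bash
python3 arc.py;python3 - <<'E'
from h import *
im=camera("scene");crop(im,170,120,110,110,6,"s3.png")
cv2.imwrite("pics/w4.png",camera("wrist"))
E
```

```text
t 8.2 theta 1.6563588007728125 r 0.16691005419935875 y -0.003009434016405214 F [ 0.8891 -0.0047  0.1456] Ftan(resist) -0.7702576186636256 Frad 0.4531028376916401 w 0.024030890545809574
```

View pics/s3.png

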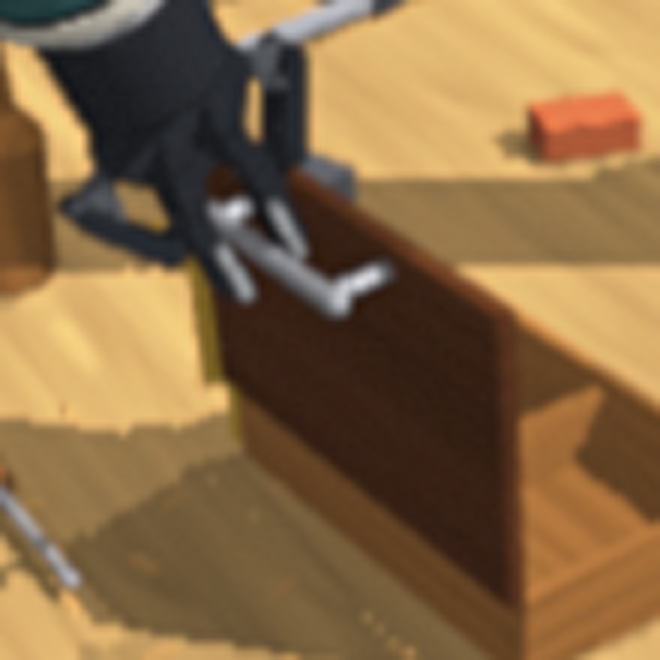

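View pics/w4.png

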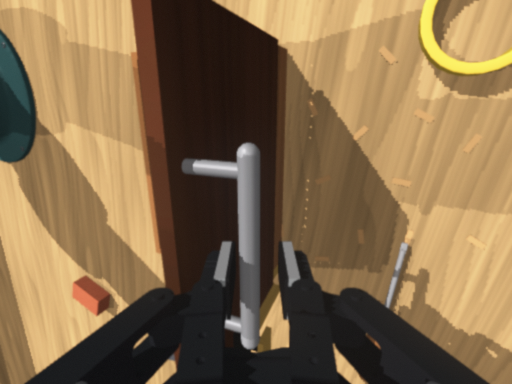

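Emit:
play_rows(motion="0 0 -10 0 0 0 0.28; 0 0 -30 0 0 0 0.28; 0 0 -60 0 0 0 0.28; 0 0 -95 0 0 0 0.28; 0 0 -120 0 0 0 0.28")

```text
time_s: 8.93
position: [0.7201, -0.0037, 0.3094]
ee_rot: [-1.871, -2.119, 0.454]
ft_force: [-0.1, 0.1, -0.2]
gripper_width: 0.0238
```

```bash
python3 go.py .4976 -.3765 .2 .371; python3 go.py .4976 -.3765 .2 3.513; python3 st.py;python3 - <<'E'
from h import *
im=camera("scene");crop(im,130,60,170,170,4,"s4.png")
E
```

```text
t 8.925 pos [ 0.7201 -0.0037  0.3094] F [-0.1156  0.1165 -0.2339]
shift [-342.5 -198.7  209. ] turn [-20.6  16.   74.7] rows 7.389815341199217
t 8.925 pos [ 0.7201 -0.0037  0.3094] F [-0.1156  0.1165 -0.2339]
shift [-342.5 -198.7  209. ] turn [ -17.1  -22.  -102.4] rows 9.919181803300411
8.925 pos [ 0.7201 -0.0037  0.3094] F [-0.1156  0.1165 -0.2339] T [ 0.0735 -0.4137 -0.0081] w 0.023751336982254317
[[-0.1237  0.905  -0.407 ]
 [ 0.9923  0.1132 -0.05  ]
 [ 0.0008 -0.41   -0.9121]]
q [ 0.1303  0.8811 -0.4747  0.7762  0.3279  1.9654 -0.0777]
```

View pics/s4.png

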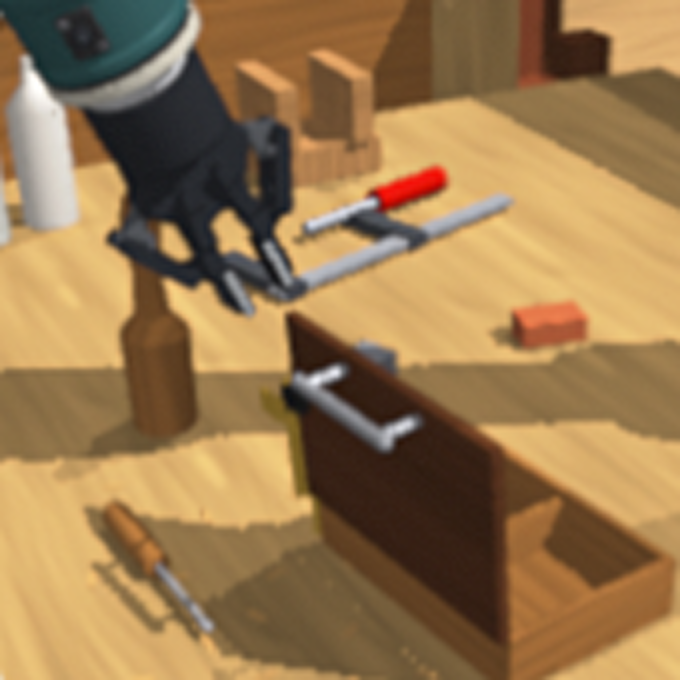

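```bash
cat > wp.py <<'E'
# wp.py x y z yaw tilt  n : interpolated rows to the target in n equal steps
import sys
from go import *
a=list(map(float,sys.argv[1:6])); n=int(sys.argv[6]); P,Rt=target(*a)
R0=R.from_matrix(M); w=(R0.inv()*Rt).as_rotvec()
print("t",o["time_s"],"turn",np.round(np.degrees(w),1))
for i in range(1,min(n,5)+1):
    d=M.T@(P-o["position"])*1e3*i/n; print(" ".join(f"{v:.0f}" for v in d)," ".join(f"{v:.1f}" for v in np.degrees(w)*i/n))
E
python3 wp.py .4976 -.3765 .26 3.513 0 10
python3 - <<'E'
from h import *
print(atz(calibration("top"),(396,156),0), atz(calibration("top"),(390,300),.03))
E
```

```text
t 8.975 turn [ -17.   -21.9 -102.4]
-34 -22 16 -1.7 -2.2 -10.2
-69 -45 31 -3.4 -4.4 -20.5
-103 -67 47 -5.1 -6.6 -30.7
-137 -89 62 -6.8 -8.8 -41.0
-171 -112 78 -8.5 -10.9 -51.2
[ 0.66379282 -0.41108846  0.        ] [ 0.23865529 -0.36226517  0.03      ]
```

Emit:
play_rows(motion="-34 -22 14 -1.7 -2.2 -10; -69 -45 29 -3.4 -4.4 -20")

```text
schema error: expected 7 numbers
```

Emit:
play_rows(motion="-34 -22 14 -1.7 -2.2 -10 1; -69 -45 29 -3.4 -4.4 -20 1; -103 -67 45 -5.1 -6.6 -30 1; -137 -89 61 -6.8 -8.8 -40 1; -171 -112 78 -8.5 -10.9 -51 1")

```text
time_s: 9.6
position: [0.6069, -0.1911, 0.2827]
ee_rot: [-0.784, -2.867, 0.266]
ft_force: [1.5, -0.7, 0.4]
gripper_width: 0.0854
```

```bash
python3 wp.py .4976 -.3765 .22 3.513 0 6; python3 st.py
```

```text
t 9.6 turn [ -8.7 -11.2 -51.6]
-2 -33 18 -1.4 -1.9 -8.6
-3 -66 35 -2.9 -3.7 -17.2
-5 -99 53 -4.3 -5.6 -25.8
-6 -131 71 -5.8 -7.4 -34.4
-8 -164 89 -7.2 -9.3 -43.0
9.6 pos [ 0.6069 -0.1911  0.2827] F [ 1.4894 -0.6695  0.4357] T [ 0.0455 -0.2777  0.0131] w 0.08544193974069915
[[-0.8503  0.4878 -0.1975]
 [ 0.5158  0.8469 -0.1291]
 [ 0.1043 -0.2116 -0.9718]]
q [ 0.6102  0.5763 -0.6684  1.3802  0.4724  1.5162  0.9466]
```

Emit:
play_rows(motion="-2 -33 15 -1.5 -1.9 -8.6 1; -3 -66 32 -2.9 -3.7 -17.2 1; -5 -99 50 -4.3 -5.6 -25.8 1; -6 -131 68 -5.8 -7.4 -34.4 1; -8 -164 87 -7.2 -9.3 -43 1")

```text
time_s: 10.22
position: [0.5157, -0.3449, 0.2323]
ee_rot: [0.341, -3.095, 0.049]
ft_force: [0.9, -0.6, -1.0]
gripper_width: 0.0856
```

```bash
python3 wp.py .4976 -.3765 .18 3.513 0 3; python3 st.py
```

```text
t 10.225 turn [-1.5 -1.9 -8.7]
8 -8 18 -0.5 -0.6 -2.9
15 -17 36 -1.0 -1.2 -5.8
23 -25 54 -1.5 -1.9 -8.7
10.225 pos [ 0.5157 -0.3449  0.2323] F [ 0.8792 -0.6445 -0.9555] T [-0.025  -0.027  -0.0324] w 0.0856110942963231
[[-0.9756 -0.2181 -0.0236]
 [-0.2173  0.9755 -0.0344]
 [ 0.0305 -0.0284 -0.9991]]
q [ 1.1193  0.5394 -0.8411  1.603   0.4655  1.209   1.9645]
```

Emit:
play_rows(motion="8 -8 14 -0.5 -0.6 -2.9 1; 16 -18 26 -1 -1.2 -5.8 1; 23 -25 34 -1.5 -1.9 -8.7 1; 23 -25 34 -1.5 -1.9 -8.7 1")

```text
time_s: 10.72
position: [0.4975, -0.3753, 0.199]
ee_rot: [0.569, -3.088, -0.001]
ft_force: [-0.3, -0.3, 1.2]
gripper_width: 0.0855
```

```bash
python3 go.py .4976 -.3765 .004 3.513; python3 - <<'E'
from h import *
c=calibration("wrist"); im=camera("wrist"); cv2.imwrite("pics/w5.png",im)
from fit import world
q=[.49763,-.37647,.37099]
for a,b in((1,1),(1,-1),(-1,-1),(-1,1)): print((a,b),proj(c,world(q,np.array([.0625*a,.0225*b,.028])))[0])
E
```

```text
t 10.725 pos [ 0.4975 -0.3753  0.199 ] F [-0.261  -0.3404  1.1663]
shift [  0.   -1.4 195. ] turn [ 0.1 -0.1 -0.4] rows 3.120512916516331
(1, 1) [274.80262403 225.68993841]
(1, -1) [237.17764465 225.93402345]
(-1, -1) [233.83266638 117.97761092]
(-1, 1) [276.44028266 117.67974266]
```

View pics/w5.png

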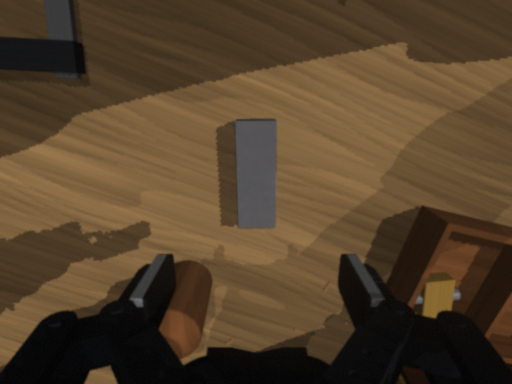

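Emit:
play_rows(motion="0 -1 40 0 0 -0.4 1; 0 -1 90 0 0 -0.4 1; 0 -1 140 0 0 -0.4 1; 0 -1 175 0 0 -0.4 1; 0 -1 185 0 0 -0.4 1")

```text
time_s: 11.4
position: [0.4983, -0.3741, 0.0131]
ee_rot: [0.583, -3.085, -0.003]
ft_force: [0.9, -0.3, 0.9]
gripper_width: 0.0856
```

```bash
python3 go.py .4976 -.3765 .001 3.513; python3 - <<'E'
from h import *
cv2.imwrite("pics/w6.png",camera("wrist"))
E
```

```text
t 11.4 pos [ 0.4983 -0.3741  0.0131] F [ 0.9017 -0.2752  0.8554]
shift [ 1.5 -2.  12.1] turn [ 0.1 -0.1  0.1] rows 0.19756256908189837
```

View pics/w6.png

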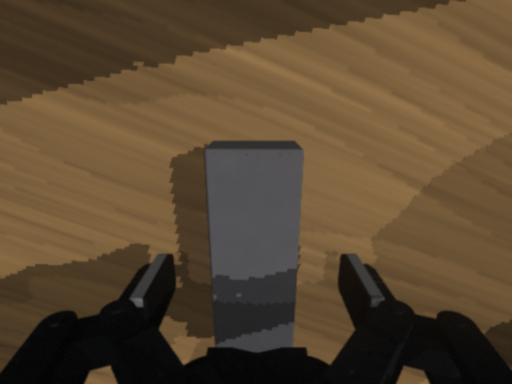

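Emit:
play_rows(motion="1 -1 11 0 0 0 1; 1 -1 11 0 0 0 0.7; 1 -1 11 0 0 0 0.4; 1 -1 11 0 0 0 0.4; 1 -1 11 0 0 0 0.4", squeeze=60)

```text
time_s: 12.08
position: [0.4981, -0.3768, 0.0042]
ee_rot: [0.583, -3.087, 0.001]
ft_force: [-1.9, -0.1, 7.5]
gripper_width: 0.0437
```

```bash
python3 go.py .4976 -.3765 .001 3.513; python3 st.py|head -1;python3 - <<'E'
from h import *
cv2.imwrite("pics/w7.png",camera("wrist"))
E
```

```text
t 12.075 pos [ 0.4981 -0.3768  0.0042] F [-1.8827 -0.077   7.5178]
shift [0.3 0.5 3.2] turn [-0.  -0.   0.1] rows 0.05237022315763303
12.075 pos [ 0.4981 -0.3768  0.0042] F [-1.8827 -0.077   7.5178] T [ 0.2264  0.4062 -0.0256] w 0.04374512829913374
```

View pics/w7.png

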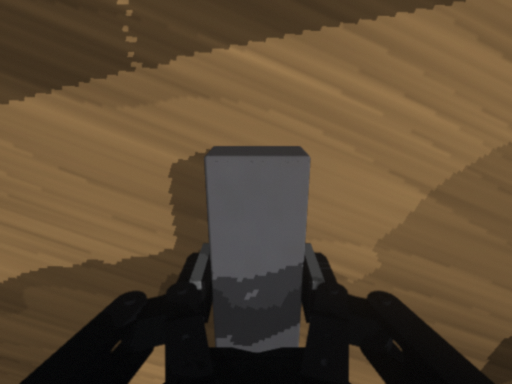

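Emit:
play_rows(motion="0 0 -8 0 0 0 0.4; 0 0 -30 0 0 0 0.4; 0 0 -75 0 0 0 0.4; 0 0 -125 0 0 0 0.4; 0 0 -165 0 0 0 0.4")

```text
time_s: 12.75
position: [0.4981, -0.3763, 0.1717]
ee_rot: [-0.584, 3.087, -0.001]
ft_force: [-0.1, -0.5, -3.7]
gripper_width: 0.044
```

```bash
python3 wp.py .495 .038 .17 3.265 0 9; python3 st.py
```

```text
t 12.75 turn [-0.   0.  14.4]
-16 43 0 -0.0 0.0 1.6
-33 86 0 -0.0 0.0 3.2
-49 129 0 -0.0 0.0 4.8
-66 172 1 -0.0 0.0 6.4
-82 215 1 -0.0 0.0 8.0
12.75 pos [ 0.4981 -0.3763  0.1717] F [-0.0551 -0.4651 -3.6614] T [-0.0287 -0.0752 -0.0312] w 0.04397930425508246
[[-0.9309 -0.3654  0.0003]
 [-0.3654  0.9309 -0.0007]
 [-0.     -0.0008 -1.    ]]
q [ 1.1977  0.6219 -0.8502  1.6504  0.5124  1.106   2.1491]
```

Lifted; the -3.7 N reading fits the stone's weight. Carrying it over now.

Emit:
play_rows(motion="-12 32 0 0 0 1.2 0.4; -31 82 0 0 0 3 0.4; -49 129 0 0 0 4.8 0.4; -66 172 0 0 0 6.4 0.4; -82 215 0 0 0 8 0.4")

```text
time_s: 13.38
position: [0.4956, -0.1448, 0.1697]
ee_rot: [0.366, -3.12, 0.001]
ft_force: [0.4, 0.4, -3.4]
gripper_width: 0.044
```

```bash
python3 wp.py .505 .038 .17 3.265 0 5; python3 st.py|head -1
```

```text
t 13.375 turn [-0.  -0.   6.3]
-10 35 -0 -0.0 -0.0 1.3
-21 70 -0 -0.0 -0.0 2.5
-31 105 -0 -0.0 -0.0 3.8
-41 141 -0 -0.0 -0.0 5.0
-51 176 -0 -0.0 -0.0 6.3
13.375 pos [ 0.4956 -0.1448  0.1697] F [ 0.4327  0.4005 -3.3711] T [ 0.0609 -0.0331 -0.0055] w 0.043953553914908544
```

Emit:
play_rows(motion="-10 38 0 0 0 1.3 0.4; -22 85 0 0 0 3 0.4; -36 130 0 0 0 4.8 0.4; -47 162 0 0 0 5.9 0.4; -51 176 0 0 0 6.3 0.4")

```text
time_s: 14.0
position: [0.5046, 0.0388, 0.1696]
ee_rot: [-0.198, 3.135, 0.0]
ft_force: [0.0, -0.3, -3.0]
gripper_width: 0.0435
```

```bash
python3 go.py .522 .038 .10 3.265; python3 - <<'E'
from h import *
im=camera("wrist");cv2.imwrite("pics/w8.png",im)
im=camera("top");crop(im,200,110,130,130,5,"t3.png")
im=camera("scene");crop(im,170,80,150,150,5,"s5.png")
E
```

```text
t 14.0 pos [0.5046 0.0388 0.1696] F [ 0.0256 -0.2785 -3.0408]
shift [-17.2  -3.   69.6] turn [0.  0.  0.2] rows 1.1487702889159648
```

View pics/w8.png

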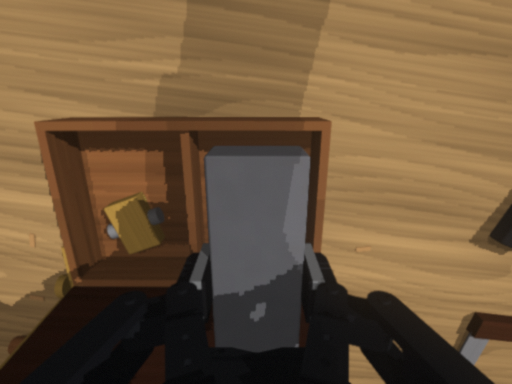

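View pics/t3.png

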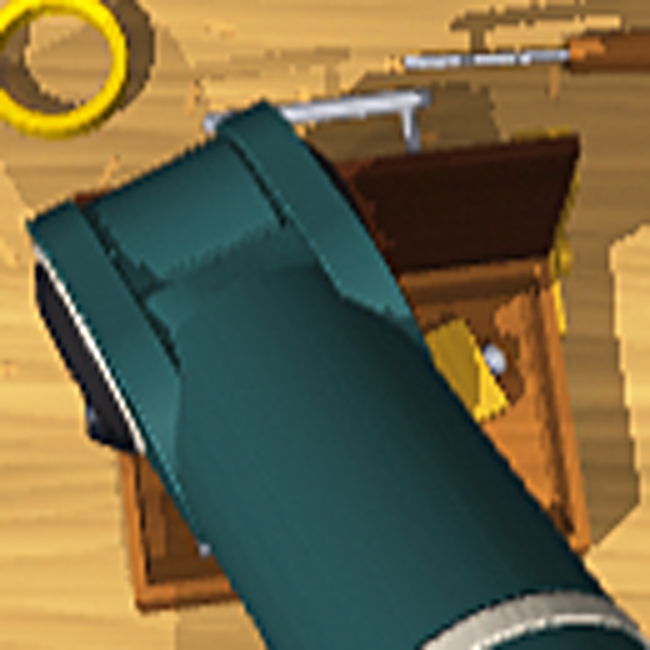

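View pics/s5.png

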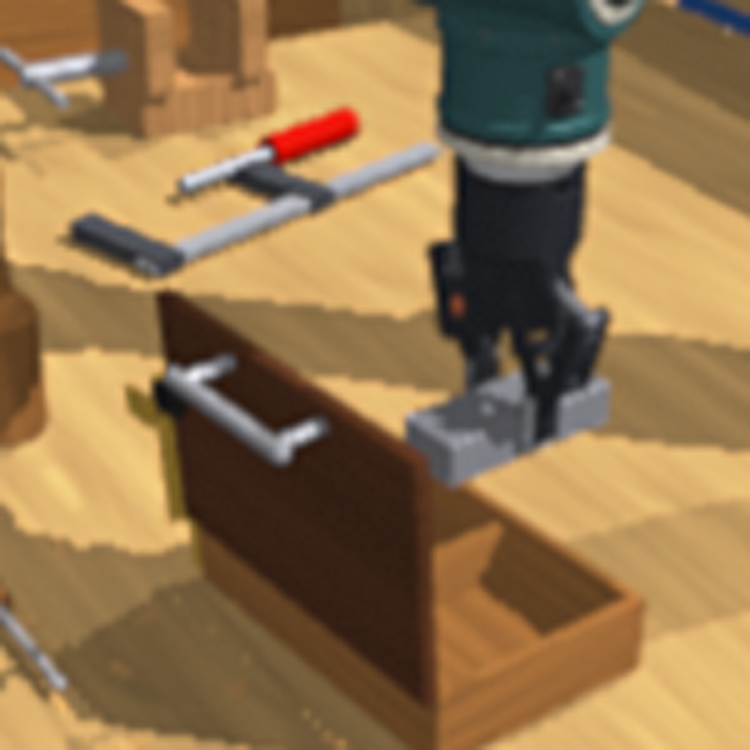

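```bash
python3 - <<'E'
from h import *
ct=calibration("top")
for z in(.3,.4,.5): print(z,[np.round(atz(ct,(200+u/5,110+v/5),z),3).tolist() for u,v in((265,100),(40,225),(400,300))])
cs=calibration("scene")
# scene: bottom of teal flange at (525,175) crop-> on plane x=.505..
e,d=ray(cs,(170+525/5,80+175/5)); k=(.0388-e[1])/d[1]; print(e+k*d)
for u in(440,610):
    e,d=ray(cs,(170+u/5,80+140/5)); k=(.0388-e[1])/d[1]; print(e+k*d)
E
```

```text
0.3 [[0.641, 0.019, 0.3], [0.579, 0.125, 0.3], [0.542, -0.046, 0.3]]
0.4 [[0.606, 0.017, 0.4], [0.55, 0.114, 0.4], [0.517, -0.041, 0.4]]
0.5 [[0.572, 0.016, 0.5], [0.521, 0.103, 0.5], [0.491, -0.036, 0.5]]
[0.50094472 0.0388     0.33298334]
[0.55703309 0.0388     0.36395653]
[0.44316144 0.0388     0.34271852]
```

```bash
python3 go.py .5195 .0376 .10 3.265;
```

```text
t 14.15 pos [0.5046 0.0366 0.1689] F [ 0.1041 -0.7323 -3.8358]
shift [-15.   -0.8  68.9] turn [-0.  -0.   0.1] rows 1.1284546877002473
```

Emit:
play_rows(motion="-8 -2 20 0 0 0.2 0.4; -15 -3 45 0 0 0.2 0.4; -15 -3 68 0 0 0.2 0.4; -15 -3 80 0 0 0.2 0.4")

```text
time_s: 14.65
position: [0.5194, 0.0341, 0.0875]
ee_rot: [0.186, -3.134, -0.0]
ft_force: [-0.2, -0.3, -3.1]
gripper_width: 0.0441
```

```bash
python3 go.py .5195 .0376 .013 3.265; python3 - <<'E'
from h import *
im=camera("wrist");cv2.imwrite("pics/w9.png",im)
im=camera("scene");crop(im,170,80,150,150,5,"s6.png")
E
```

```text
t 14.65 pos [0.5194 0.0341 0.0875] F [-0.2321 -0.3477 -3.0847]
shift [-0.7  3.5 74.5] turn [ 0.  -0.1 -0.3] rows 1.1932504164457776
```

View pics/w9.png

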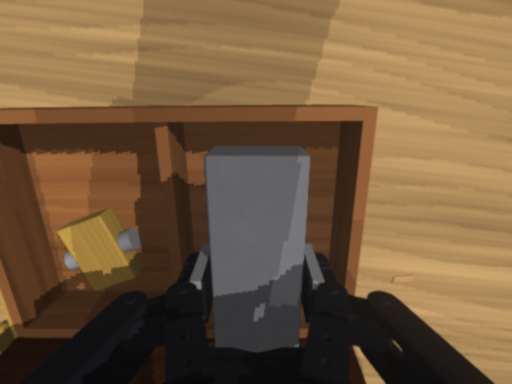

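View pics/s6.png

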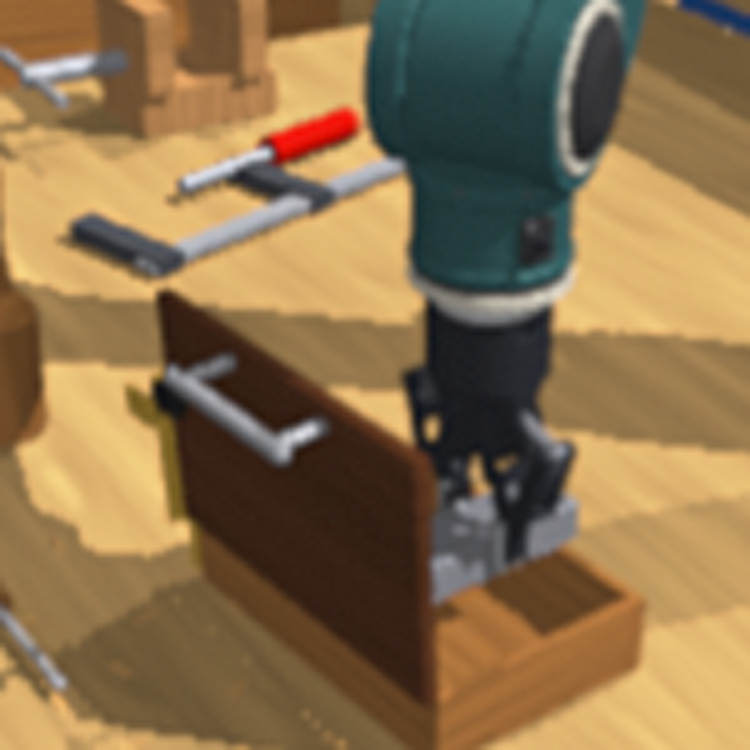

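Emit:
play_rows(motion="-1 3 15 0 0 -0.2 0.4; -1 3 35 0 0 -0.2 0.4; -1 3 50 0 0 -0.2 0.4; -1 3 60 0 0 -0.2 0.4; -1 3 65 0 0 -0.2 0.4")

```text
time_s: 15.38
position: [0.5202, 0.0387, 0.0227]
ee_rot: [0.195, -3.134, -0.001]
ft_force: [0.8, 0.6, -3.6]
gripper_width: 0.0438
```

```bash
python3 go.py .5195 .0376 .013 3.265; python3 - <<'E'
from h import *
im=camera("scene");crop(im,170,80,150,150,5,"s7.png")
E
```

```text
t 15.375 pos [0.5202 0.0387 0.0227] F [ 0.7534  0.5729 -3.6012]
shift [ 0.8 -1.   9.7] turn [ 0.  -0.1  0. ] rows 0.15621326832212287
```

View pics/s7.png

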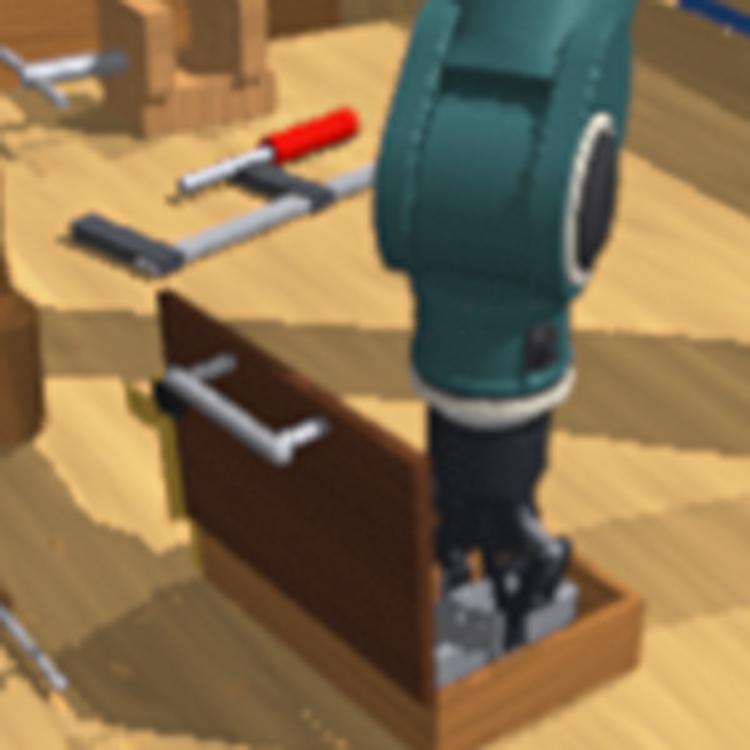

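Emit:
play_rows(motion="0 0 2 0 0 0 0.4; 0 0 4 0 0 0 0.4; 0 0 6 0 0 0 0.4; 0 0 7.5 0 0 0 0.4; 0 0 8.5 0 0 0 0.4")

```text
time_s: 16.05
position: [0.5203, 0.0386, 0.0148]
ee_rot: [0.194, -3.135, -0.001]
ft_force: [-0.9, -0.4, -3.5]
gripper_width: 0.0438
```

```bash
python3 st.py|head -1
```

```text
16.05 pos [0.5203 0.0386 0.0148] F [-0.8825 -0.4212 -3.5434] T [ 0.0146 -0.041   0.002 ] w 0.04383118166656775
```

Emit:
play_rows(motion="0 0 0.8 0 0 0 0.4; 0 0 1.5 0 0 0 0.4; 0 0 2.2 0 0 0 0.4; 0 0 2.2 0 0 0 0.4")

```text
time_s: 16.55
position: [0.5203, 0.0386, 0.0126]
ee_rot: [0.194, -3.134, -0.001]
ft_force: [-0.7, -1.2, -3.4]
gripper_width: 0.0441
```

```bash
python3 st.py|head -1
```

```text
16.55 pos [0.5203 0.0386 0.0126] F [-0.7194 -1.2026 -3.4466] T [-0.0138 -0.0052 -0.0504] w 0.04407939300612637
```

Emit:
play_rows(motion="0 0 0.5 0 0 0 0.4; 0 0 1 0 0 0 0.4; 0 0 1 0 0 0 0.4")

```text
time_s: 16.92
position: [0.5204, 0.0386, 0.0122]
ee_rot: [0.194, -3.135, 0.0]
ft_force: [-5.7, -1.9, 12.4]
gripper_width: 0.0441
```

```bash
python3 st.py|head -1
```

```text
16.925 pos [0.5204 0.0386 0.0122] F [-5.7318 -1.8502 12.4471] T [-0.2648  1.1113  0.0025] w 0.04408404888069203
```

Emit:
play_rows(motion="0 0 -0.5 0 0 0 0.42; 0 0 -0.5 0 0 0 0.55; 0 0 -0.5 0 0 0 0.7; 0 0 -0.5 0 0 0 0.7")

```text
time_s: 17.42
position: [0.5204, 0.0387, 0.0121]
ee_rot: [0.194, -3.135, -0.001]
ft_force: [0.0, 0.6, 0.2]
gripper_width: 0.0599
```

```bash
python3 st.py|head -1; python3 - <<'E'
from h import *
im=camera("wrist");cv2.imwrite("pics/w10.png",im)
E
```

```text
17.425 pos [0.5204 0.0387 0.0121] F [0.0229 0.5714 0.1781] T [-0.0126 -0.0464  0.0453] w 0.05991336147902614
```

View pics/w10.png

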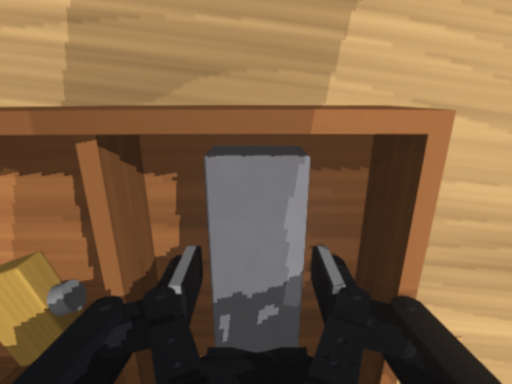

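The stone lies flat in the bay at (258,245) and the fingers are clear on both sides. I'll retreat upward, then towards the robot.

Emit:
play_rows(motion="0 0 -12 0 0 0 0.7; 0 0 -40 0 0 0 0.7; 0 0 -85 0 0 0 0.7; 10 0 -135 0 0 0 0.7; 30 0 -185 0 0 0 0.7")

```text
time_s: 18.1
position: [0.4905, 0.0353, 0.1993]
ee_rot: [0.195, -3.135, -0.002]
ft_force: [0.4, -0.9, 0.8]
gripper_width: 0.06
```

Emit:
play_rows(motion="30 -40 -10 0 0 0 0.7; 40 -90 -20 0 0 0 0.7; 50 -145 -25 0 0 0 0.7; 60 -200 -30 0 0 0 0.7; 65 -255 -30 0 0 0 0.7")

```text
time_s: 18.73
position: [0.4574, -0.2281, 0.2284]
ee_rot: [0.194, -3.135, 0.002]
ft_force: [0.2, 0.3, 1.3]
gripper_width: 0.0595
```

```bash
python3 st.py|head -1; python3 - <<'E'
from h import *
im=camera("scene");cv2.imwrite("pics/s8.png",cv2.resize(im,(768,576)))
im=camera("top");cv2.imwrite("pics/t8.png",cv2.resize(im,(768,576)))
E
```

```text
18.725 pos [ 0.4574 -0.2281  0.2284] F [0.1615 0.3109 1.3092] T [ 0.0407 -0.0767  0.0368] w 0.05949815933446858
```

View pics/s8.png

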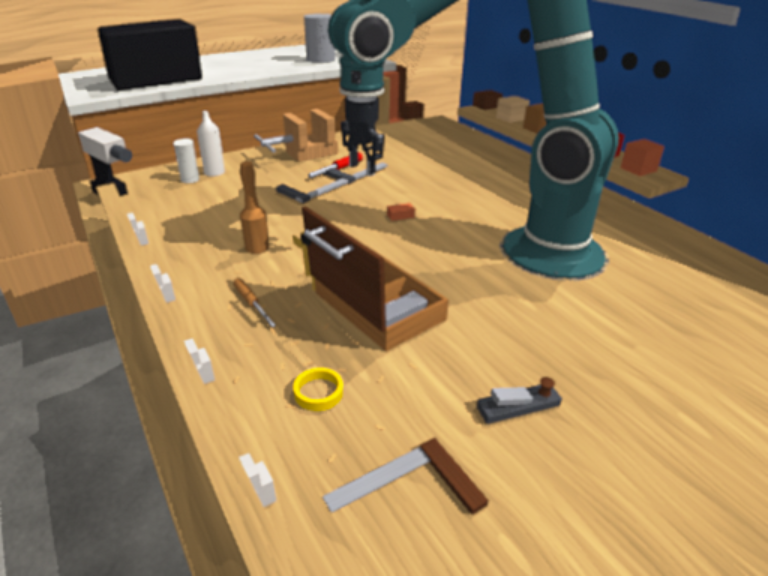

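View pics/t8.png

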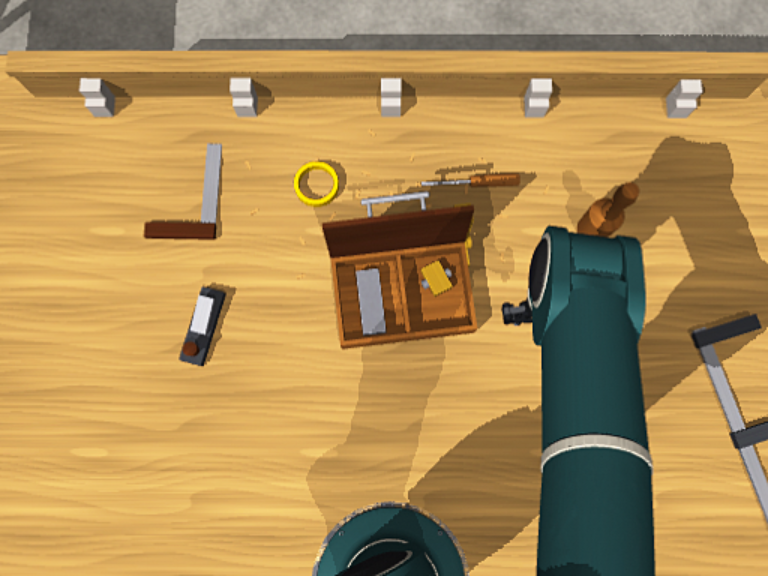

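```bash
python3 - <<'E'
import cv2
im=cv2.imread("pics/s8.png"); cv2.imwrite("pics/s8c.png",cv2.resize(im[190:360,280:470],None,fx=4,fy=4,interpolation=cv2.INTER_CUBIC))
im=cv2.imread("pics/t8.png"); cv2.imwrite("pics/t8c.png",cv2.resize(im[180:360,310:500],None,fx=3,fy=3,interpolation=cv2.INTER_CUBIC))
E
```

```text
(no output)
```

View pics/s8c.png

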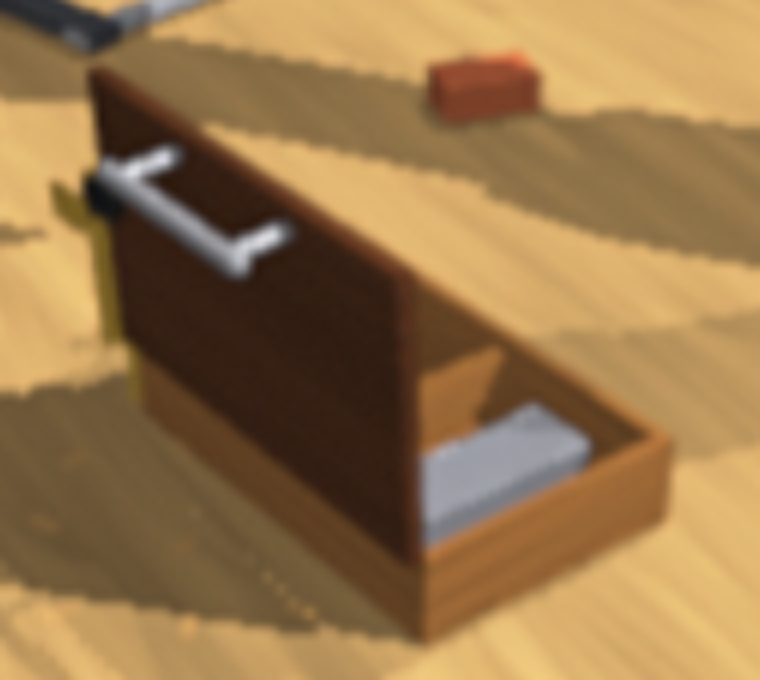

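View pics/t8c.png

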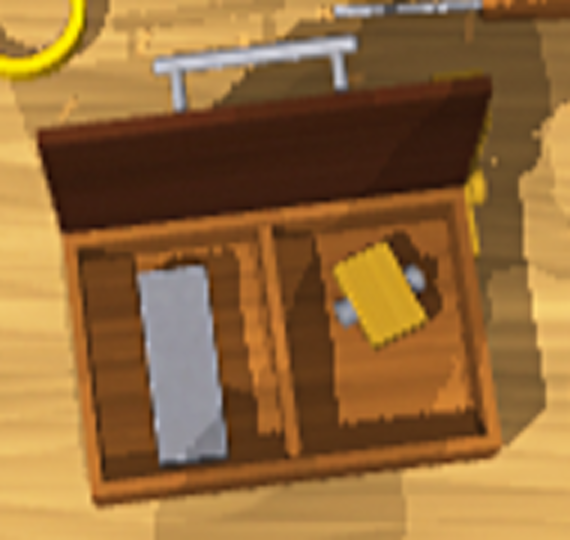

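Emit:
play_rows(motion="0 0 0 0 0 0 0.7; 0 0 0 0 0 0 0.7; 0 0 0 0 0 0 0.7")

```text
time_s: 19.2
position: [0.4579, -0.2253, 0.2274]
ee_rot: [0.197, -3.134, -0.0]
ft_force: [0.1, -0.0, 0.0]
gripper_width: 0.0598
```

```bash
python3 -c "
from plant import *
print(r.sign_off())"
```

```text
the job is handed in; nothing more can be done
None
```

The lid is open and leaning on its stop, the stone lies flat in the left bay, and I handed the job in at 19.2 s of the 72 s allowed.

- **Lid:** I pinched the handle and swung the lid open. It met the stop at about 1.6 rad. I pressed to about 12 N at the handle, held for about half a second, then let go. The last pictures show the lid still against the rubber pad. I judged that by eye and did not fit the lid angle again.
- **Stone:** I picked it up across its width and lowered it slowly into the left bay. It touched the floor at about 12 N before I released it. The last top and scene views show it flat and along the case, a little towards the robot side because I set it about 5 mm that way to keep the wrist clear of the lid.
- **Everything else:** The honing guide, plane, mallet, tape, square, chisel and offcut look unmoved. The gripper is clear, with almost no force on it.

One reading disagreed: the handle's measured distance from the hinge drifted from 161 to 167 mm against the 161 mm expected. With that came a sideways pull on the grip of up to about 21 N partway through the swing. I corrected the path as it went, and by the stop the pull was down to about 3–4 N.

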